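Unfasten the swing bolt of the blue pressure pot

ROBOT

A 6-joint arm with a two-finger parallel gripper is mounted at the origin on the work surface. World frame = base frame: x ahead of the robot, y to its left, z up, the work surface at z = 0. Lengths are in m, angles in rad, forces in N, time in s.
With the tool pointing down it reaches from about 0.375 to 0.975 m from the base axis. Payload 3.8 kg.
Tool frame: the origin (TCP) lies midway between the tips of the shut fingers; the grasp point (between the pads) lies 19 mm behind it; x points along the fingers, y is the direction in which the jaws open and shut, and the axes are right-handed (so a half turn about x gives the same grasp; the last joint's range is limited). The gripper opens to 88 mm and grips with 3 to 60 N. Pads are 18 mm wide; open, the fingers measure 123 mm over their backs; the gripper's body (75 mm by 187 mm) begins 45 mm behind the grasp point.
Start: joints at [1.166, 0.264, 1.604, -0, 1.274, -0.037], TCP at [0.243, 0.63, 0.239] pointing down, gripper open.
Joint ranges: [-2.63, 2.63], [-0.94, 2.18], [0.31, 2.57], [-1.31, 4.45], [0, 2.66], [-2.55, 2.55]. Speed limits (rad/s): [2.57, 2.57, 3.14, 3.14, 3.14, 3.14].

INTERFACE

Orientations are given as a rotation vector (axis times angle).
In Python, from cell import manip, inverse_kinematics, cams, order gives the robot as it stands. Calls block until the motion is done:
- manip.move_pose(position, orientation): joint-space move of the TCP to a pose.
- manip.move_linear(position, rate=0.15, rot=None): straight line of the TCP; rot=None keeps the orientation; rate is the mean speed in m/s.
- manip.set_joints(angles): joint-space move.
- manip.set_gripper(opening, force=None): finger opening in m; force is the grip in N (None keeps the last); returns when the fingers have stopped.
- manip.dwell(seconds).
- inverse_kinematics(position, orientation): joint angles nearest the present ones, or None.
- manip.state(): the state.
- cams.capture(name): name is "scene" or "top" or "wrist"; returns a dict with "image" (384x512x3 uint8, blue, green, red), "z_map" (384x512 float32, m along the optical axis (not along the pixel's ray), 0 where there is no reading), "intrinsics" (3x3 intrinsics, pixels), "position" and "orientation" of the camera in the world; the wrist camera has in their place "T_tool_cam" (4x4, takes a point from camera to tool coordinates, whose origin is the TCP and whose axes are the tool frame's). Camera axes: x right, y down, z forward; pixel columns grow to the right and rows downward; lengths in m; the calibration is good to about 2 mm. A picture is of the moment at which its call begins: read the wrist's pose just before it.
A pose or a line that the arm cannot do raises manip.IKError and nothing moves.
- order.close_job(): hands the job in, once; it reports no verdict.
The state is a dict: "clock": time; "joint_pos": joint angles; "joint_velocities": joint speeds; "tau": joint torques, N m; "tool_pos": TCP position; "tcp_rot": TCP orientation; "contact_force": force on the tool from outside, world axes, zero at the start; "moment": the same for the moment, N m; "gripper_width": finger opening in m.
Only numpy, scipy, OpenCV 4.12 (cv2) and the standard library are available. Lean on these libraries where they do the work, as an engineer would, in place of code of your own. Each camera call takes 0.05 s, during which the arm holds its last target. There are 200 camera calls.

TASK

Unfasten the small steel pressure pot with the blue lid: turn its brass wing nut anticlockwise (seen from above) by about 65 degrees, to near its stop, so that it rises clear of the lips of the slotted lug, and then swing the hinged eyebolt outward, out of the slot, until it lies fully down, and let go. Leave the wing nut of the pot with the red lid tight.

Things in the scene. Friction and masses are not known exactly. Their poses are not given: they have to be found in the camera images.
- blue_pot: Steel pressure pot fixed to the bench, flat blue lid 116 mm wide, its top 128 mm above the bench (brass plug there to 140). Origin: centre of its foot; x points to the bolt, 74 mm out, in a slotted lug with top at 125; lips 4 mm high, 14 to 18 mm beyond the bolt, hold the nut's collar (26 mm wide) in. A like pot with a red lid stands over 0.2 m away.
- blue_nut_grip (a point): Point on the bolt's axis amid the ears of the tight brass wing nut, 150 mm above the bench. Swings with the bolt, does not turn or rise with the nut. z up the bolt, x outward (the way it swings), y along the hinge. Ears: upright plate 9 mm thick, 50 wide, from 13 mm below to 15 above this point, lying along y when joint blue_nut is 0. Hub below: 17 mm wide.
- blue_nut (a joint): Turn of the blue pot's wing nut, rad; 0 tight (starts at 0 to 0.2), grows anticlockwise from above, stop at 1.4. The ears turn with it. Takes 0.15 N m, stays where left. Steep thread: rises 6 mm per rad (a pull or push over 25 N can turn it). Clears the lips from about 0.95; aim for 1.2.
- blue_bolt (a joint): Swing of the blue pot's eyebolt, rad; 0 upright in the slot, grows outward (x of blue_nut_grip) to its stop at 1.5, lying level. Hinge pin along y, 120 mm below blue_nut_grip. Blocked by the lips while the nut is tight; loosened, it swings at under 1 N and, pushed past about 0.4 rad, falls outward to its stop by its own weight.
- red_nut (a joint): Turn of the like wing nut on the pot with the red lid, rad; 0 is tight, as at the start. Leave alone.
Not all that is in view belongs to the job. Leave any pink or turquoise look-alike of the blue_pot alone.

How it is judged:
On the way, in this order (a step that is already met when the one before it is completed fails the run):
1. the blue pot's wing nut is loosened to over 0.6 rad while its bolt still stands in the slot (under 0.3 rad) (value of joint blue_nut above 0.6 rad and value of joint blue_bolt below 0.3 rad), for 0.1 s.
2. the blue pot's eyebolt is swung out of the slot, over 1.2 rad (value of joint blue_bolt above 1.2 rad), for 0.2 s.
At the end, for the whole second after the job is handed in: The blue pot's eyebolt lies swung out by more than 1.2 rad, at rest (under 0.1 rad/s), and the red pot's wing nut is still tight (under 0.2 rad) (value of joint blue_bolt above 1.2 rad and velocity of joint blue_bolt below 0.1 rad/s and value of joint red_nut below 0.2 rad); the robot touches nothing.
It fails at once if the red pot's wing nut is turned by more than 0.2 rad (value of joint red_nut above 0.2 rad).
It also fails if it takes over 40 s, if anything falls off the work surface, if the arm or the gripper's body presses on something with over 40 N, if the wrist force passes 120 N, or if a joint passes its speed limit or range.

## Working session

There is one attempt and no reset: what is moved stays moved. The work goes in short steps, each a Python script; the robot and the scene stay as the last script left them, time stands still between calls to the robot, and variables do not carry over. Pictures are saved under pics/ and viewed, about 8 in all and at most 12, crops included, and the job is handed in when it is done.

```bash
ls; mkdir -p pics
python3 - <<'E'
from cell import manip,cams
import cv2,numpy as np,pickle
c={n:cams.capture(n) for n in("top","scene")}
pickle.dump(c,open("c0.pkl","wb"))
for n in c: cv2.imwrite(f"pics/{n}0.png",c[n]["image"]);print(n,c[n]["position"],c[n]["orientation"],c[n]["intrinsics"])
s=manip.state();print(s)
E
```

```text
pics
top [ 0.36221736 -0.12867782  0.97200898] [-2.17124051  2.17930484 -0.12958274] [[358.07800804   0.         258.90642642]
 [  0.         358.07800804 195.4917352 ]
 [  0.           0.           1.        ]]
scene [ 0.8547019  -0.56508075  1.06378231] [-2.40036959 -1.00633862  0.28937386] [[361.5231167    0.         257.58682013]
 [  0.         361.5231167  188.75974494]
 [  0.           0.           1.        ]]
{'clock': 0.1, 'joint_pos': array([ 1.16608487e+00,  2.64649575e-01,  1.60519877e+00, -1.01735738e-05,
        1.27370524e+00, -3.69088665e-02]), 'joint_velocities': array([-0.00050811, -0.0012135 , -0.00460338, -0.00073286,  0.00130144,
        0.00120241]), 'tau': array([ 1.49103864e-03, -5.03619504e+01, -3.58070827e+01,  7.31429807e-02,
        2.34189135e-02, -1.55492779e-05]), 'tool_pos': array([0.24247081, 0.62927625, 0.23755242]), 'tcp_rot': array([ 0.28707962,  1.55188509, -0.29010252]), 'contact_force': array([-0.02876382, -0.51291223, -1.04956298]), 'moment': array([ 0.02125545, -0.03401917, -0.0074212 ]), 'gripper_width': 0.08797350866736191}
```

View pics/top0.png

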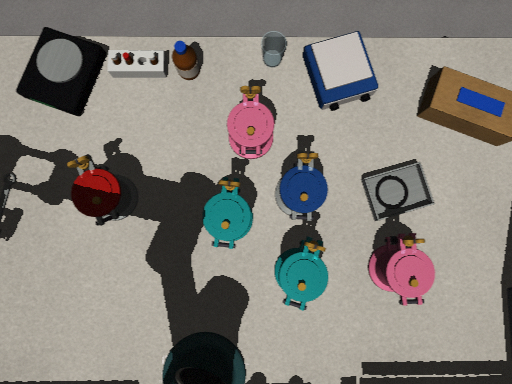

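View pics/scene0.png

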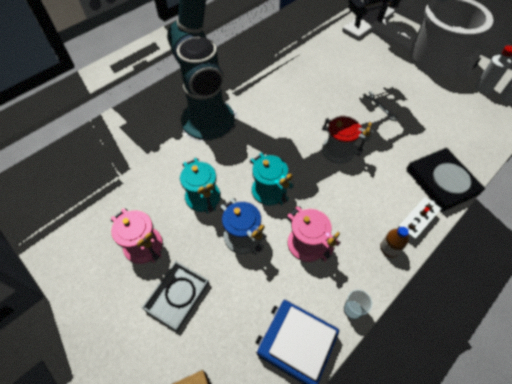

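The top view shows the blue pot at (303,190) with its nut at about (308,158). The pots around it are look-alikes, and the red pot is at (97,192). Next I'll measure the blue lid and the nut.

```bash
cat > h.py <<'E'
import numpy as np,cv2
from scipy.spatial.transform import Rotation as R
def ray(c,uv,z):
    K=c["intrinsics"];d=np.c_[np.atleast_2d(uv).astype(float),np.ones(len(np.atleast_2d(uv)))]@np.linalg.inv(K).T
    d=d@R.from_rotvec(c["orientation"]).as_matrix().T if "orientation" in c else d
    p=np.array(c["position"]);return p+d*((z-p[2])/d[:,2])[:,None]
def pts(c,m):
    v,u=np.nonzero(m&(c["z_map"]>0));z=c["z_map"][v,u]
    d=np.c_[u,v,np.ones(len(u))]@np.linalg.inv(c["intrinsics"]).T*z[:,None]
    return d@R.from_rotvec(c["orientation"]).as_matrix().T+np.array(c["position"])
E
python3 - <<'E'
from h import *;import pickle
C=pickle.load(open("c0.pkl","rb"))
for n,box in(("top",(270,135,340,235)),("scene",(210,190,280,260))):
    c=C[n];h=cv2.cvtColor(c["image"],cv2.COLOR_BGR2HSV);H,S,V=cv2.split(h)
    B=np.zeros(H.shape,bool);B[box[1]:box[3],box[0]:box[2]]=1
    blue=B&(H>105)&(H<130)&(S>120)&(V>40); br=B&(H>8)&(H<32)&(S>110)&(V>60)
    p=pts(c,blue);p=p[abs(p[:,2]-.128)<.008];print(n,"lid",len(p),np.median(p,0),(p.max(0)+p.min(0))/2,np.ptp(p,axis=0))
    k,l,st,ce=cv2.connectedComponentsWithStats(br.astype(np.uint8))
    for i in range(1,k):
        if st[i,4]>5:
            q=pts(c,l==i);print(n,"brass",st[i],ce[i],q.mean(0),"ray150",ray(c,ce[i],.15)[0],"ray140",ray(c,ce[i],.14)[0],"zmax",q[:,2].max())
    x0,y0,x1,y1=box
    cv2.imwrite(f"pics/{n}crop.png",cv2.resize(c["image"][y0:y1,x0:x1],None,fx=5,fy=5))
a,b=[cv2.imread(f"pics/{n}crop.png") for n in("top","scene")]
o=np.zeros((500,710,3),np.uint8);o[:500,:350]=a;o[:350,360:710]=b;cv2.imwrite("pics/crop.png",o)
E
```

```text
top lid 1664 [ 0.46755081 -0.24691557  0.12590326] [ 0.46750198 -0.24743279  0.12620672] [0.11356703 0.11080858 0.01149257]
top brass [297 153  21  10 142] [306.70422535 156.63380282] [ 0.53839251 -0.25332815  0.15158872] ray150 [ 0.53887529 -0.25367644  0.15      ] ray140 [ 0.54102439 -0.25519709  0.14      ] zmax 0.16855907923278424
top brass [300 193   8   8  47] [303.57446809 196.78723404] [ 0.44562418 -0.24628297  0.13877433] ray150 [ 0.44449115 -0.24469328  0.15      ] ray140 [ 0.44549204 -0.24610465  0.14      ] zmax 0.14315624737779897
scene lid 963 [ 0.47379496 -0.25506323  0.12825135] [ 0.46716543 -0.2510917   0.12788444] [0.10922212 0.11132023 0.01505997]
scene brass [235 208   5   7  25] [236.88 210.8 ] [ 0.44988337 -0.2474835   0.14060152] ray150 [ 0.45400782 -0.25071976  0.15      ] ray140 [ 0.44962281 -0.24727954  0.14      ] zmax 0.1450349461538868
scene brass [252 225  12  12  48] [257.5        230.66666667] [ 0.54517925 -0.25702129  0.16292397] ray150 [ 0.54073456 -0.25265666  0.15      ] ray140 [ 0.53729865 -0.24923764  0.14      ] zmax 0.1689447115497592
```

View pics/crop.png

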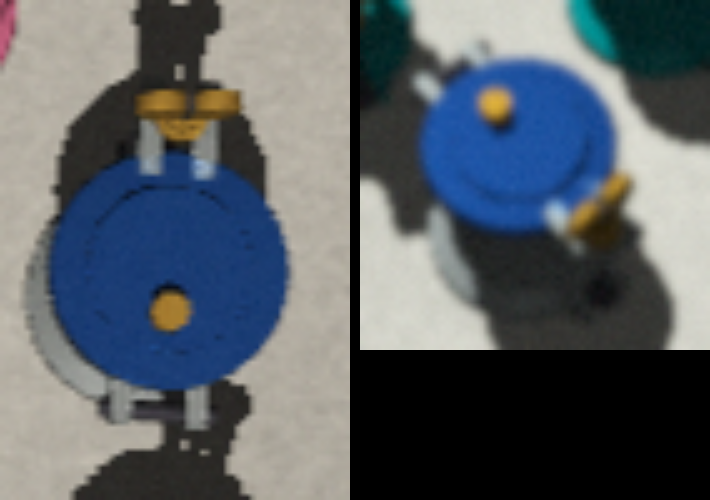

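The top view shows the ears lying almost crosswise, so the nut is near 0, and the bolt points about +x. I'll take a wrist close-up to refine this.

```bash
cat >> h.py <<'E'
def down(yaw):  # jaw direction at world yaw, tool pointing down
    X=np.array([0,0,-1.]);Y=np.array([np.cos(yaw),np.sin(yaw),0]);return R.from_matrix(np.c_[X,Y,np.cross(X,Y)]).as_rotvec()
def wrist(manip,cams):
    s=manip.state();c=cams.capture("wrist");T=np.eye(4);T[:3,:3]=R.from_rotvec(s["tcp_rot"]).as_matrix();T[:3,3]=s["tool_pos"]
    W=T@np.array(c["T_tool_cam"]);c["position"]=W[:3,3];c["orientation"]=R.from_matrix(W[:3,:3]).as_rotvec();return c
E
python3 - <<'E'
from h import *;from cell import manip,cams,inverse_kinematics as ik
import pickle
for y in(-.08,-.08+np.pi):
  for t in(0,.6,1.2): print(y,t,ik([.541,-.253,.145],down(y+t)))
y=-.08
q=[ik([.50,-.253,.32],down(a)) for a in(y,y+np.pi)];print(q)
best=min([a for a in(y,y+np.pi) if ik([.541,-.253,.145],down(a+1.2)) is not None],key=lambda a:abs(ik([.541,-.253,.145],down(a+.6))[5]))
print(best);manip.move_pose([.50,-.253,.32],down(best))
c=wrist(manip,cams);pickle.dump(c,open("w1.pkl","wb"));cv2.imwrite("pics/w1.png",c["image"])
print(c["position"],manip.state()["clock"],manip.state()["tool_pos"])
E
```

```text
-0.08 0 [-4.79140583e-01  1.93545030e-01  1.86978365e+00 -4.44089210e-16
  1.07826397e+00 -3.99140583e-01]
-0.08 0.6 [-4.79140583e-01  1.93545030e-01  1.86978365e+00 -4.44089210e-16
  1.07826397e+00 -9.99140583e-01]
-0.08 1.2 [-4.79140583e-01  1.93545030e-01  1.86978365e+00 -4.44089210e-16
  1.07826397e+00 -1.59914058e+00]
3.061592653589793 0 None
3.061592653589793 0.6 [-0.47914058  0.19354503  1.86978365  0.          1.07826397  2.14245207]
3.061592653589793 1.2 [-4.79140583e-01  1.93545030e-01  1.86978365e+00 -4.44089210e-16
  1.07826397e+00  1.54245207e+00]
[array([-5.12886035e-01,  6.15821099e-03,  1.74602544e+00, -4.44089210e-16,
        1.38940900e+00, -4.32886035e-01]), None]
-0.08
[ 0.50695635 -0.17718542  0.46595851] 3.375 [ 0.50031599 -0.25242452  0.31989839]
```

View pics/w1.png

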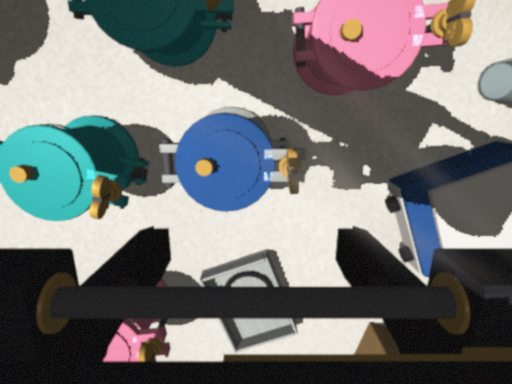

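The wrist view shows the blue lid at (224,161), its plug at (204,167), and the nut ears at about (292,170) with the bolt at about (283,163). I'll extract the geometry from it.

Run:
```python
from h import *;import pickle
c=pickle.load(open("w1.pkl","rb"));H,S,V=cv2.split(cv2.cvtColor(c["image"],cv2.COLOR_BGR2HSV))
B=np.zeros(H.shape,bool);B[100:225,160:320]=1
blue=(B&(H>100)&(H<130)&(S>120)&(V>50)).astype(np.uint8);br=B&(H>8)&(H<32)&(S>90)&(V>50)
ct=max(cv2.findContours(blue,0,1)[0],key=cv2.contourArea)
(e,ax,an)=cv2.fitEllipse(cv2.convexHull(ct));print("lid",e,ax,ray(c,[e],.128))
k,l,st,ce=cv2.connectedComponentsWithStats(br.astype(np.uint8))
for i in range(1,k):
    if st[i,4]>20:
        q=pts(c,l==i);print(st[i],ce[i],q.mean(0),q.min(0),q.max(0), "r140",ray(c,[ce[i]],.14))
        if ce[i][0]>260:
            t=q[q[:,2]>.155];d=t[:,:2]-t[:,:2].mean(0);w=np.linalg.svd(d,full_matrices=False)[2][0]
            print("ears",len(t),t.mean(0),(t.min(0)+t.max(0))/2,np.ptp(t,axis=0),"dir",np.arctan2(*w[::-1]))
            for a in q[np.argsort(q[:,1])][::12]:print(a.round(4))
cv2.imwrite("pics/w1c.png",cv2.resize(c["image"][130:200,240:320],None,fx=8,fy=8,interpolation=2))
```

```text
lid (224.89358520507812, 161.76153564453125) (96.06043243408203, 99.59803009033203) [[ 0.46949957 -0.24360407  0.128     ]]
[278 148  22  29 347] [288.39193084 161.32276657] [ 0.53872491 -0.24439967  0.14930558] [ 0.52897511 -0.26429308  0.12283727] [ 0.552727   -0.22885579  0.16738254] r140 [[ 0.53987123 -0.24616989  0.14      ]]
ears 174 [ 0.54109582 -0.23775322  0.16258361] [ 0.54165483 -0.23986625  0.16123664] [0.00920971 0.02202093 0.01229181] dir -1.6837403755285167
[ 0.5371 -0.2643  0.1329]
[ 0.5375 -0.2609  0.1418]
[ 0.5308 -0.2584  0.131 ]
[ 0.5341 -0.257   0.1331]
[ 0.537  -0.255   0.1381]
[ 0.5359 -0.2536  0.1389]
[ 0.5333 -0.2526  0.1323]
[ 0.5338 -0.2512  0.1389]
[ 0.535  -0.2501  0.139 ]
[ 0.5345 -0.2492  0.1326]
[ 0.5374 -0.2484  0.1577]
[ 0.5516 -0.2474  0.131 ]
[ 0.5372 -0.2467  0.14  ]
[ 0.5316 -0.246   0.13  ]
[ 0.5374 -0.2448  0.1595]
[ 0.5349 -0.2436  0.132 ]
[ 0.5372 -0.2428  0.1317]
[ 0.5372 -0.2417  0.1429]
[ 0.5373 -0.241   0.152 ]
[ 0.5372 -0.2397  0.1535]
[ 0.5419 -0.2387  0.166 ]
[ 0.541  -0.2377  0.1655]
[ 0.5424 -0.2362  0.163 ]
[ 0.5372 -0.2351  0.1553]
[ 0.5377 -0.2342  0.1608]
[ 0.5396 -0.233   0.1625]
[ 0.5378 -0.2321  0.1611]
[ 0.5422 -0.2309  0.1583]
[ 0.5393 -0.2297  0.1577]
[196 159  17  16 220] [204.15       166.65909091] [ 0.44746504 -0.24504766  0.13931066] [ 0.4383759  -0.25400384  0.12694636] [ 0.45533021 -0.23614924  0.14233608] r140 [[ 0.44759394 -0.24489709  0.14      ]]
```

View pics/w1c.png

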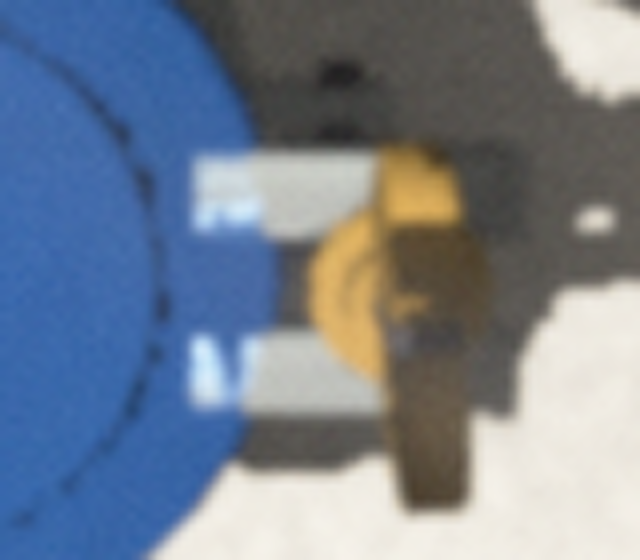

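Run:
```python
from h import *;import pickle
c=pickle.load(open("w1.pkl","rb"));g=lambda x,y:(240+x/8-.5,130+y/8-.5)
P=[g(385,235),g(402,505),g(468,505),g(485,240),g(383,148),g(455,155)]
print(ray(c,P,.165).round(4))
t=pickle.load(open("c0.pkl","rb"))["top"]
g=lambda x,y:(270+x/5-.5,135+y/5-.5)
print(ray(t,[g(138,90),g(240,90),g(138,104),g(240,104)],.165).round(4))
```

```text
[[ 0.5367 -0.2383  0.165 ]
 [ 0.5373 -0.274   0.165 ]
 [ 0.5458 -0.2746  0.165 ]
 [ 0.5492 -0.2399  0.165 ]
 [ 0.5369 -0.2274  0.165 ]
 [ 0.5458 -0.2289  0.165 ]]
[[ 0.5453 -0.2294  0.165 ]
 [ 0.5453 -0.2765  0.165 ]
 [ 0.5388 -0.2293  0.165 ]
 [ 0.5387 -0.2763  0.165 ]]
```

Combining both views, the ear plate is centred at (0.5413, −0.252) with its normal at yaw ≈ −0.02. I'll grip it now.

Run:
```python
from h import *;from cell import manip
f=lambda t:(lambda s:print(t,round(s["clock"],2),s["tool_pos"].round(4),s["contact_force"].round(1),s["moment"].round(2),round(s["gripper_width"],4)))(manip.state())
manip.set_gripper(.045)
manip.move_pose([.5413,-.252,.20],down(-.02));f("above")
manip.move_linear([.5413,-.252,.143],rate=.06);f("down")
manip.set_gripper(.0,force=12);f("grip")
```

```text
above 4.72 [ 0.5413 -0.2521  0.2003] [-0.6  0.2  0.4] [-0.09  0.08  0.03] 0.0446
down 5.83 [ 0.5417 -0.2522  0.1435] [-0.   0.2  0.2] [-0.05  0.08  0.01] 0.0452
grip 6.45 [ 0.5419 -0.252   0.1432] [ 1.7 -0.1 -1.9] [-0.03 -0.29  0.02] 0.0093
```

Run:
```python
from h import *;from cell import manip
f=lambda t:(lambda s:print(t,round(s["clock"],2),s["tool_pos"].round(4),s["contact_force"].round(1),s["moment"].round(2),round(s["gripper_width"],4)))(manip.state())
manip.set_gripper(.0,force=40);f("grip40")
for d in np.linspace(0,1.15,7)[1:]:
    manip.move_linear([.5416,-.252,.1432+.006*d],rate=.0025,rot=down(-.02+d));f(round(d,2))
    if np.linalg.norm(manip.state()["contact_force"])>30: print("stop");break
```

```text
grip40 6.67 [ 0.5419 -0.252   0.1432] [ 4.   0.1 -1.7] [-0.03 -0.57  0.21] 0.0089
0.19 7.28 [ 0.5412 -0.2519  0.1434] [ 4.9 -1.2 -8.1] [-0.26 -0.75 -0.31] 0.0088
0.38 7.81 [ 0.5406 -0.2521  0.1437] [  4.9  -3.  -11.6] [-0.5  -0.82 -0.3 ] 0.009
0.57 8.34 [ 0.54   -0.2522  0.1447] [  2.7  -4.8 -10.6] [-0.58 -0.49 -0.29] 0.0089
0.77 8.88 [ 0.5395 -0.2527  0.1459] [  1.5  -5.3 -10.4] [-0.68 -0.33 -0.26] 0.0089
0.96 9.41 [ 0.5391 -0.2531  0.1471] [  0.   -6.2 -10. ] [-0.95 -0.1  -0.3 ] 0.009
1.15 9.94 [ 0.5389 -0.2537  0.1484] [-0.3 -7.3 -8.5] [-1.2   0.07 -0.25] 0.0089
```

Forces stayed small. I'll release, retreat and check the ears' angle.

Run:
```python
from h import *;from cell import manip,cams
import pickle
manip.set_gripper(.04)
s=manip.state();p=s["tool_pos"];manip.move_linear([p[0],p[1],.215],rate=.12)
manip.move_pose([.50,-.253,.30],down(-.08))
c=wrist(manip,cams);pickle.dump(c,open("w2.pkl","wb"));cv2.imwrite("pics/w2.png",cv2.resize(c["image"][120:240,220:340],None,fx=5,fy=5,interpolation=2))
print(manip.state()["clock"],manip.state()["contact_force"])
```

```text
12.3917 [ 0.27012737 -0.32119719 -0.37803782]
```

View pics/w2.png

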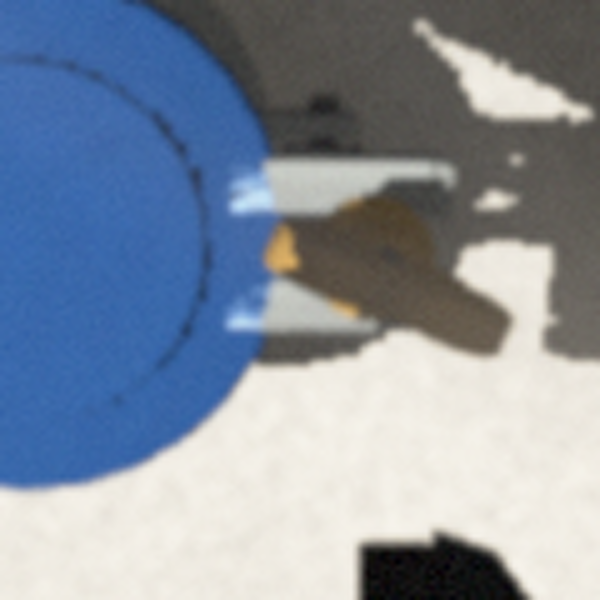

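The ears lie about 22° off the pot's x axis, so the nut is at about 1.19 rad and clear of the lips, with the bolt still upright. Next I'll push outward with the fingers shut.

Run:
```python
from h import *;from cell import manip,cams
f=lambda t:(lambda s:print(t,round(s["clock"],2),s["tool_pos"].round(4),s["contact_force"].round(1)))(manip.state())
n=np.array([.541,-.252,0]);u=np.array([np.cos(-.08),np.sin(-.08),0]);P=lambda d,z:n+u*d+[0,0,z]
manip.set_gripper(0,force=10)
manip.move_pose(P(-.05,.20),down(-1.65));manip.move_linear(P(-.05,.144),rate=.08);f("behind")
for d in(-.03,-.015,0,.015,.03,.042):
    manip.move_linear(P(d,.144),rate=.06);f(d)
    if np.linalg.norm(manip.state()["contact_force"])>15: print("stop");break
manip.dwell(.3);f("end")
c=cams.capture("top");cv2.imwrite("pics/t2.png",cv2.resize(c["image"][110:250,240:380],None,fx=4,fy=4))
```

```text
behind 15.34 [ 0.4915 -0.2482  0.1442] [ 0.  -0.3  0.2]
-0.03 15.82 [ 0.5116 -0.2496  0.1441] [-0.7  0.3  0.2]
-0.015 16.23 [ 0.5264 -0.2508  0.144 ] [ 0.3  0.2 -0.9]
0 16.62 [ 0.5414 -0.252   0.144 ] [0.5 0.1 0.2]
0.015 17.02 [ 0.5563 -0.2532  0.144 ] [-0.2 -0.6  0.2]
0.03 17.43 [ 0.5713 -0.2544  0.144 ] [-0.8 -0.1 -0.4]
0.042 17.77 [ 0.5833 -0.2554  0.144 ] [-0.2 -0.3 -0.7]
end 18.07 [ 0.5827 -0.2554  0.144 ] [ 0.1 -0.1 -0.2]
```

View pics/t2.png

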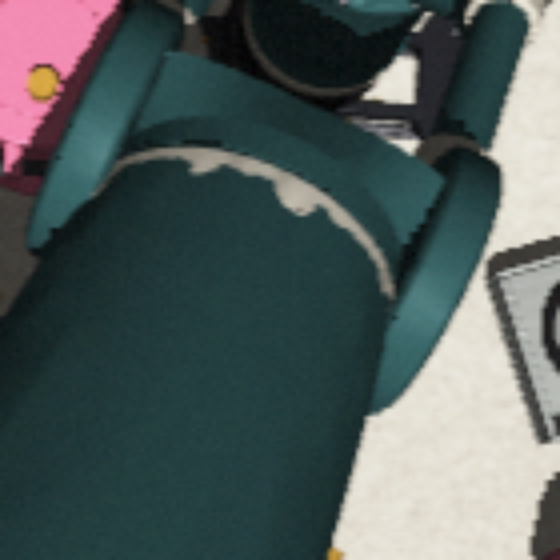

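The arm hides the pot in this view. I'll lift straight up, back off and check from the top and scene cameras.

Run:
```python
from h import *;from cell import manip,cams
p=manip.state()["tool_pos"];manip.move_linear([p[0],p[1],.26],rate=.15)
manip.move_pose([.30,-.50,.32],down(-1.65))
t=cams.capture("top")["image"][110:250,240:380];s=cams.capture("scene")["image"][160:300,180:320]
cv2.imwrite("pics/f.png",cv2.resize(np.hstack([t,s]),None,fx=2.8,fy=2.8))
print(manip.state()["clock"],manip.state()["contact_force"])
```

```text
20.5583 [ 0.28610613 -0.05691582  0.32462869]
```

View pics/f.png

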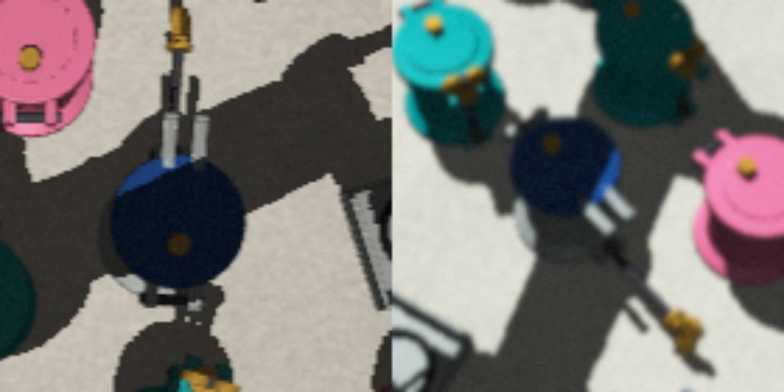

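Both views show the slot empty and the bolt lying out level, with the nut at (178,28) in the top view and (683,330) in the scene view. Nothing is touching the arm.

```bash
python3 -c "
from cell import order,manip
manip.dwell(.3);order.close_job()"
```

```text
the job is handed in; nothing more can be done
```

The blue pot is unfastened: its wing nut is loosened, the eyebolt is out of the slot and lying down, and I handed the job in at about 21 s of the 40 s.

- **Nut:** I gripped the ears and turned them anticlockwise by 1.15 rad, following the thread's rise. A wrist picture afterwards put the nut at about 1.19 rad with the bolt still upright.
- **Bolt:** With the gripper let go and the fingers shut, I pushed the bolt outward until it fell over.
- **Last checks:** The top and scene pictures showed the slot empty and the bolt lying level. The robot was clear, with contact force under 0.5 N. I judged the final bolt angle by eye and did not measure it.
- **Red pot:** The arm never worked near it. I did not take a separate close-up of its nut at the end.
- **Failed or disagreeing:** One top picture taken during the push was blocked by the arm, so I repeated it after moving away. The lid centre differed by 3–7 mm in y between cameras, so I used the ears' edges, on which the top and wrist views agreed to about 2 mm.

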